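# Prop the chart-desk lid on the third ratchet click and lock it

## Robot

A 7-joint arm with a two-finger parallel gripper is mounted at the origin on the work surface. World frame = base frame: x ahead of the robot, y to its left, z up, the work surface at z = 0. Lengths are in m, angles in rad, forces in N, time in s.
With the tool pointing down it reaches from about 0.425 to 0.875 m from the base axis. Payload 8.4 kg.
Tool frame: the origin (TCP) lies midway between the tips of the shut fingers; the grasp point (between the pads) lies behind it (ctrl.grasp_offset is the z of the grasp point in the tool frame, in m); z points along the fingers, y is the line along which they close (so a half turn about z gives the same grasp; the last joint's range is limited). The gripper opens to 87 mm and grips with 3 to 60 N. Pads are 19 mm wide; open, the fingers measure 117 mm over their backs; the gripper's body (75 mm by 190 mm) begins 51 mm behind the grasp point.
Start: joints at [-0.099, 0.333, 0.04, 1.465, -0.013, 1.343, -0.059], TCP at [0.65, -0, 0.223] pointing down, gripper open.
Joint ranges: [-2.58, 2.58], [-0.38, 2.09], [-1.3, 1.39], [0.25, 2.4], [-1.5, 4.64], [0.08, 2.09], [-2.65, 2.65]. Speed limits (rad/s): [2.22, 2.22, 2.79, 2.79, 3.14, 3.14, 3.14].

## Interface

Orientations are given as [roll, pitch, yaw] about the fixed x, y, z axes, in that order (R = Rz(yaw) Ry(pitch) Rx(roll)).
In Python, from plant import ctrl gives the robot as it stands. Calls block until the motion is done:
- ctrl.reach(position, orientation): joint-space move of the TCP to a pose.
- ctrl.movel(position, v=0.15, attitude=None, f_stop=None): straight line of the TCP; attitude=None keeps the orientation; v is the mean speed in m/s. With f_stop (N) it stops when the force on the tool has changed by that much, and returns True; else False.
- ctrl.set_joints(angles): joint-space move.
- ctrl.command_gripper(opening, grip_force=None): finger opening in m; grip_force is the grip in N (None keeps the last); returns when the fingers have stopped.
- ctrl.pause(seconds).
- ctrl.solve_ik(position, orientation): joint angles nearest the present ones, or None.
- ctrl.get_image(name): name is "scene" or "side" or "wrist"; returns the picture (480x640x3 uint8, blue, green, red); there is no depth.
- ctrl.calibration(name): a dict with "fx", "fy", "cx", "cy" (pixels), "camera_from_world" (4x4, takes a point from world to camera coordinates). Camera axes: x right, y down, z forward; pixel columns grow to the right and rows downward; lengths in m; the calibration is good to about 2 mm. The wrist camera is an equidistant fisheye: a pixel r from the principal point sees the ray r / f radians off the axis. A picture is of the moment at which its call begins: read the wrist's pose just before it. calibration takes no time and is no camera call; for the wrist camera it gives the pose at the moment of the call.
A pose or a line that the arm cannot do raises ctrl.PlanningError and nothing moves.
- ctrl.job_done(): hands the job in; it is judged then, once.
Readings, each from a call of its own:
- ctrl.get_time(): time.
- ctrl.get_joint_pos(): joint angles.
- ctrl.get_joint_velocities(): joint speeds.
- ctrl.get_effort(): joint torques, N m.
- ctrl.get_tcp_pos(): TCP position.
- ctrl.get_eef_rot(): TCP orientation.
- ctrl.get_contact_force(): force on the tool from outside, world axes, zero at the start.
- ctrl.get_wrist_torque(): the same for the moment, N m.
- ctrl.get_finger_gap(): finger opening in m.
- ctrl.get_grasp_force(): force on a finger pad.
Only numpy, scipy, OpenCV 4.12 (cv2) and the standard library are available. Lean on these libraries where they do the work, as an engineer would, in place of code of your own. Each camera call takes 0.05 s, during which the arm holds its last target. There are 200 camera calls.

## Task

Prop open the lid of the chart desk: lift the ratchet column by its orange crossbar until the pawl has clicked under the third tooth and no further, ease the weight down onto the pawl and let go, then press the red lock cap fully down. Count the clicks by feel, do not let the column drop or force anything, and leave the things standing on the table where they are.

Things in the scene. Friction and masses are not known exactly. Their poses are not given: they have to be found in the camera images.
- desk: fixed chart desk with ratchet prop. Origin: on the table at the foot of the prop column's axis; +x from the column towards the desk, z up. Wooden well x 60 to 360, y -180 to 180, 70 high; lid 12 thick, front edge overhanging to x 28, hinge at the far rim (x 360). Grey ratchet housing round the column x -24 to 24, y -30 to 30, 136 high. Grey lock tower 36 x 36, 115 high, at x 0, y -95
- prop (a joint): height of the aluminium ratchet column in m: 0 = fully down (where it starts), slides straight up to 0.115 (end stop). Column 16 x 16, 0.3 kg, about 1.5 N sliding friction, and drag of 3 N at 0.1 m/s. Not on a tooth, it falls if let go; it cannot be let down past a tooth that has clicked
- prop_grip (a point): centre of the orange crossbar on top of the column: 70 long along the desk's y, 16 x 16 in section, on the 16 x 16 column; 170 above the table when fully down: 34 over the housing, 88 over the lid. Nothing stands beside it at that height; can be pinched from above, closing along the desk's x, and lifted straight up. Rises with the column
- housing_top (a point): centre of the housing's top, 136 above the table. A sprung pawl hidden inside rides over the column's five teeth (12 mm apart): over some 5 mm of lift it adds 3 to 8 N to the lifting force; that vanishes at once and within 3 mm more the pawl snaps under the tooth and holds it: a click. Pawl height unknown: the first click comes at 15 to 61 mm of lift, each further one 12 mm later
- toe_tip (a point): middle of the top of the steel toe on the column, 48 mm from its axis towards the desk, under the lid's front. It meets the lid after about 3 mm of lift and takes up its weight (2 to 5 N more, which stays: not a click). Let down from just above a click, the column sinks only by what it was raised beyond it, then the pawl bears it
- lid_edge (a point): middle of the front edge of the lid's top face, 82 above the table when shut. The lid lies loosely on the column's toe and its edge rises with it, nearly as far as the column less 3 mm; the lid weighs 0.5 to 0.9 kg
- lock (a joint): travel of the red lock cap in m: 0 = up, 0.008 = fully down. Pushed straight down it moves against about 2.5 N of friction (drag adds 0.3 N at 10 mm/s), stops at the end and stays where it is left
- lock_top (a point): centre of the top face of the red lock cap, 26 in diameter, on the lock tower; 137 above the table when up; push it from above with closed fingertips
- barometer: grey round barometer case, 84 in diameter, 34 high; stands on the table, to be left alone; origin at the centre of its underside
- cup: white melamine cup, 76 in diameter, 80 high; to be left alone; origin at the centre of its underside
- weight: aluminium chart weight with a knob, 56 in diameter, 44 high; to be left alone; origin at the centre of its underside
- eraser: green eraser block 55 x 24 x 14; to be left alone; origin at the centre of its underside

How it is judged:
On the way, in this order (a step that is already met when the one before it is completed fails the run):
1. the pawl carries the column's third tooth, the fingers have let go of the column and it is still (contact force between tooth3 and anything else above 2 N and contact force between the fingers and prop below 0.1 N and velocity of joint prop between -0.01 and 0.01 m/s), for 0.3 s.
2. then the lock cap is pressed fully down (contact force between tooth3 and anything else above 2 N and value of joint lock above 0.0065 m), for 0.1 s.
At the end, for the whole second after the job is handed in: the column stands with its third tooth on the pawl (neither second nor fourth; the pawl bears more than 2 N), still and released, the lid propped on it (its front edge more than 110 mm above the table), and the lock cap is down by at least 6.5 of its 8 mm (all of step 2 and velocity of joint prop between -0.01 and 0.01 m/s and height (world z) of lid_edge above 0.11 m); the robot touches nothing.
It fails at once if the column drops (falls faster than 0.15 m/s) (velocity of joint prop below -0.15 m/s).
It fails at once if the column is pressed down on the pawl with more than 35 N (contact force between any of tooth1, tooth2, tooth3, tooth4, tooth5 and anything else above 35 N).
It fails at once if the lock cap is pressed with more than 35 N (contact force between anything else and lock above 35 N).
It fails at once if the barometer, cup, weight or eraser is pushed more than 15 mm away or tipped (distance of any of barometer, cup, weight, eraser from where it was at the start of the episode above 0.015 m or angle between any of barometer, cup, weight, eraser's own z axis and vertical above 0.35 rad).
It also fails if it takes over 72 s, if anything falls off the work surface, if the arm or the gripper's body presses on something with over 40 N, if the wrist force passes 120 N, or if a joint passes its speed limit or range.

## Working session

There is one attempt and no reset: what is moved stays moved. The work goes in short steps, each a Python script; the robot and the scene stay as the last script left them, time stands still between calls to the robot, and variables do not carry over. Pictures are saved under pics/ and viewed, at most 10 in all, crops included, and the job is handed in when it is done.

```bash
ls; mkdir -p pics; python3 - <<'E'
from plant import ctrl
import cv2
for n in("scene","side"):
    cv2.imwrite(f"pics/{n}0.png",ctrl.get_image(n)); print(n,ctrl.calibration(n))
print(ctrl.grasp_offset,ctrl.get_time(),ctrl.get_eef_rot(),ctrl.get_contact_force())
E
```

```text
pics
scene {'fx': 449.78221114302056, 'fy': 449.78221114302056, 'cx': 325.8918649900023, 'cy': 240.46505488255937, 'camera_from_world': array([[-0.27586668,  0.96096491, -0.02107148,  0.09013688],
       [ 0.63918837,  0.16703272, -0.75069188, -0.21242603],
       [-0.71786893, -0.22055952, -0.66031636,  1.21805151],
       [ 0.        ,  0.        ,  0.        ,  1.        ]])}
side {'fx': 558.4805422356632, 'fy': 558.4805422356632, 'cx': 318.9804619005521, 'cy': 242.7432355955337, 'camera_from_world': array([[ 0.82377189, -0.56671268,  0.01538259, -0.39853237],
       [-0.36341305, -0.54869268, -0.7529059 ,  0.26817382],
       [ 0.43512163,  0.61463248, -0.65794839,  0.91967782],
       [ 0.        ,  0.        ,  0.        ,  1.        ]])}
-0.0187 0.1 [-3.14008440e+00  1.00812679e-04  1.57074148e+00] [ 0.51071526  0.26905857 -0.53338131]
```

View pics/scene0.png

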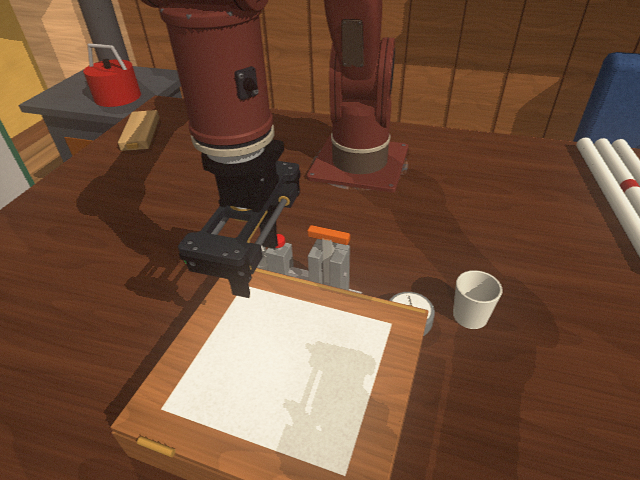

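View pics/side0.png

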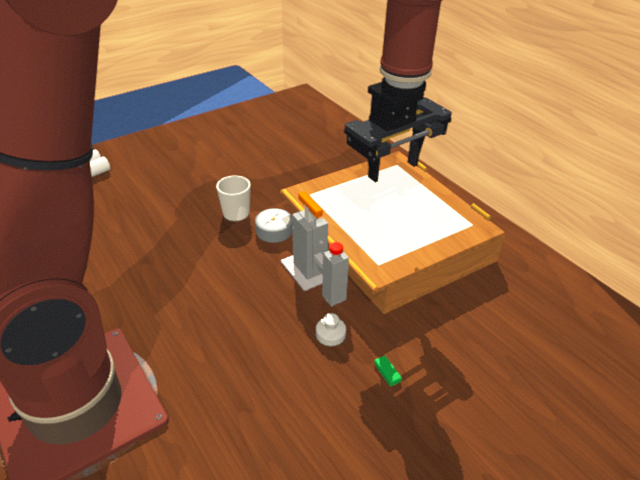

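The scene view shows the orange bar near (329,235), with the red cap near (279,241) partly hidden by the gripper. The side view shows the bar at (311,204) and the cap at (336,248). The weight is in front of the lock tower and the barometer beside the housing. Next I'll segment and triangulate.

```bash
cat > h.py <<'E'
from plant import ctrl
import cv2, numpy as np
def ray(n,uv,c=None):
    c=c or ctrl.calibration(n); T=c["camera_from_world"]; 
    x=(uv[0]-c["cx"])/c["fx"]; y=(uv[1]-c["cy"])/c["fy"]
    if n=="wrist":
        r=np.hypot(x,y); s=np.sin(r)/max(r,1e-9); d=np.array([x*s,y*s,np.cos(r)])
    else: d=np.array([x,y,1.])
    R=T[:3,:3]; return -R.T@T[:3,3], R.T@d
def onplane(n,uv,z,c=None):
    o,d=ray(n,uv,c); return o+d*(z-o[2])/d[2]
def blobs(im,lo,hi,amin=30):
    m=cv2.inRange(cv2.cvtColor(im,cv2.COLOR_BGR2HSV),lo,hi)
    k,l,s,c=cv2.connectedComponentsWithStats(m)
    return [(s[i],c[i].round(1),(l==i).astype(np.uint8)) for i in range(1,k) if s[i][4]>=amin]
E
python3 - <<'E'
from h import *
for n in("scene","side"):
    im=cv2.imread(f"pics/{n}0.png")
    for nm,lo,hi,z in(("or",(7,200,130),(14,255,255),.172),("red",(0,200,130),(4,255,255),.135)):
        for s,c,m in blobs(im,lo,hi):
            print(n,nm,s,c,onplane(n,c,z).round(4), cv2.boxPoints(cv2.minAreaRect(cv2.findNonZero(m))).round().tolist() if nm=="or" else "")
E
```

```text
scene or [308 225  42  20 430] [328.6 234. ] [0.5025 0.0588 0.172 ] [[307.0, 236.0], [309.0, 224.0], [350.0, 233.0], [348.0, 245.0]]
scene red [123  60   9   7  30] [127.3  63.3] [-0.186 -0.806  0.135] 
scene red [ 84  63  55  44 862] [114.3  84.5] [-0.0272 -0.7408  0.135 ] 
scene red [277 234   8  14  76] [280.2 240.2] [ 0.498  -0.0301  0.135 ] 
side or [298 195  25  22 128] [310.3 207.1] [0.4937 0.0479 0.172 ] [[294.0, 201.0], [298.0, 195.0], [324.0, 211.0], [320.0, 218.0]]
side red [330 243  13  12 119] [335.8 248.4] [ 0.4908 -0.0404  0.135 ]
```

```bash
python3 - <<'E'
from h import *
ctrl.reach([0.499,0.02,0.30],[np.pi,0,np.pi/2])
ctrl.pause(0.3)
c=ctrl.calibration("wrist"); im=ctrl.get_image("wrist"); cv2.imwrite("pics/w1.png",im)
print(ctrl.get_time(),ctrl.get_tcp_pos())
for nm,lo,hi,z in(("or",(7,200,110),(14,255,255),.178),("red",(0,200,110),(4,255,255),.137)):
    for s,cc,m in blobs(im,lo,hi):
        b=cv2.boxPoints(cv2.minAreaRect(cv2.findNonZero(m)))
        print(nm,s,cc,onplane("wrist",cc,z,c).round(4),[onplane("wrist",p,z,c)[:2].round(4).tolist() for p in b])
im=ctrl.get_image("side"); cv2.imwrite("pics/s1.png",im)
for n in("scene","side"):
    im=ctrl.get_image(n)
    for nm,lo,hi,z in(("or",(5,180,100),(16,255,255),.173),("red",(0,200,130),(4,255,255),.135)):
        for s,c,m in blobs(im,lo,hi,60): print(n,nm,s,c,onplane(n,c,z).round(4))
for z in(.151,.2,.25,.28,.35): print(z, ctrl.solve_ik([.499,.055,z],[np.pi,0,np.pi/2]) is not None)
E
```

```text
1.1667 [0.4993096  0.01988981 0.29931104]
or [ 310  140   25   90 1722] [322.7 185.1] [0.5005 0.0578 0.178 ] [[0.4902, 0.0244], [0.4952, 0.0925], [0.5111, 0.0914], [0.5067, 0.0232]]
red [304 269  25  27 546] [316.2 281.9] [ 0.4947 -0.0359  0.137 ] [[0.4835, -0.0233], [0.5056, -0.0232], [0.5058, -0.0492], [0.4832, -0.0492]]
scene or [ 65 137  28  19 217] [ 76.6 143.8] [ 0.3523 -0.5496  0.173 ]
scene or [307 225  44  20 497] [328.6 234.3] [0.5044 0.0594 0.173 ]
scene red [ 84  66  52  41 836] [114.7  85.2] [-0.023  -0.7365  0.135 ]
scene red [271 234  14  14 132] [277.8 239.7] [ 0.4979 -0.0346  0.135 ]
side or [ 159  101  133   93 3246] [220.5 145.2] [0.453  0.3364 0.173 ]
side or [323 106  18  11  77] [331.4 111.3] [0.7438 0.3303 0.173 ]
side or [182 116  20  14  80] [192.2 120.9] [0.4471 0.4672 0.173 ]
side or [304 120  36  41 298] [322.7 136.2] [0.6604 0.2468 0.173 ]
side or [  123   122   517   358 49202] [396.6 352.7] [ 0.4062 -0.3033  0.173 ]
side or [142 126  19  24 103] [154.6 138.1] [0.3457 0.4416 0.173 ]
side or [ 104  138   78   72 1362] [134.7 176. ] [0.2565 0.3248 0.173 ]

[... 733 characters left out ...]
66 -0.0774  0.173 ]
side or [104 313  18  18 107] [110.6 321.6] [ 0.0891 -0.0216  0.173 ]
side or [564 328  14  16  60] [570.3 335.1] [ 0.6411 -0.422   0.173 ]
side or [482 338  24  22 103] [494.9 347.6] [ 0.5303 -0.3756  0.173 ]
side or [335 451  23  19 141] [346.3 459.4] [ 0.2511 -0.3917  0.173 ]
side or [106 453  34  27 227] [121.8 468.9] [ 0.0237 -0.2522  0.173 ]
side or [414 452  17  18  68] [421.8 460.2] [ 0.3262 -0.4437  0.173 ]
side or [317 465  21  15 105] [326.8 471.9] [ 0.2226 -0.3913  0.173 ]
side or [352 465  22  15 151] [363.4 473.9] [ 0.2571 -0.4176  0.173 ]
side red [330 243  12  12 121] [335.6 248.3] [ 0.4906 -0.0399  0.135 ]
0.151 True
0.2 True
0.25 True
0.28 True
0.35 True
```

View pics/w1.png

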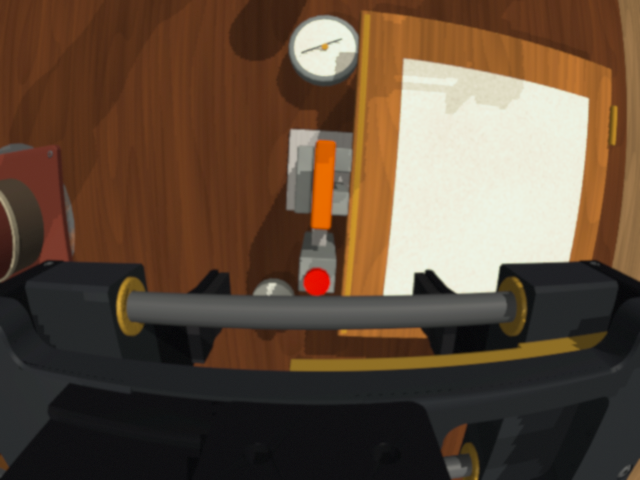

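The wrist view shows the bar centred at (323,185), tilted about 4° (desk yaw ≈ −0.07), and the cap at (316,282). Both agree with the side camera. I'll grasp now.

```bash
python3 - <<'E'
from h import *
rpy=[np.pi,0,np.pi/2-0.07]
ctrl.command_gripper(0.06)
ctrl.reach([0.5005,0.0583,0.235],rpy)
print(ctrl.movel([0.5005,0.0583,0.152],v=0.08,f_stop=6)); ctrl.pause(.3)
print(ctrl.get_tcp_pos(),ctrl.get_contact_force())
ctrl.command_gripper(0.0,50); ctrl.pause(.3)
print(ctrl.get_time(),ctrl.get_tcp_pos(),ctrl.get_contact_force(),ctrl.get_wrist_torque(),ctrl.get_finger_gap(),ctrl.get_grasp_force())
cv2.imwrite("pics/s2.png",ctrl.get_image("side")[130:330,200:440].repeat(3,0).repeat(3,1))
E
```

```text
False
[0.50062579 0.05833673 0.1522598 ] [-0.27517975  1.21219221  0.54798523]
5.0917 [0.50044027 0.05831245 0.15197541] [-1.13923127  0.73873828  0.4368877 ] [-0.03460595  0.11181754  0.18775758] 0.015275298895127059 50.000186133947864
```

View pics/s2.png

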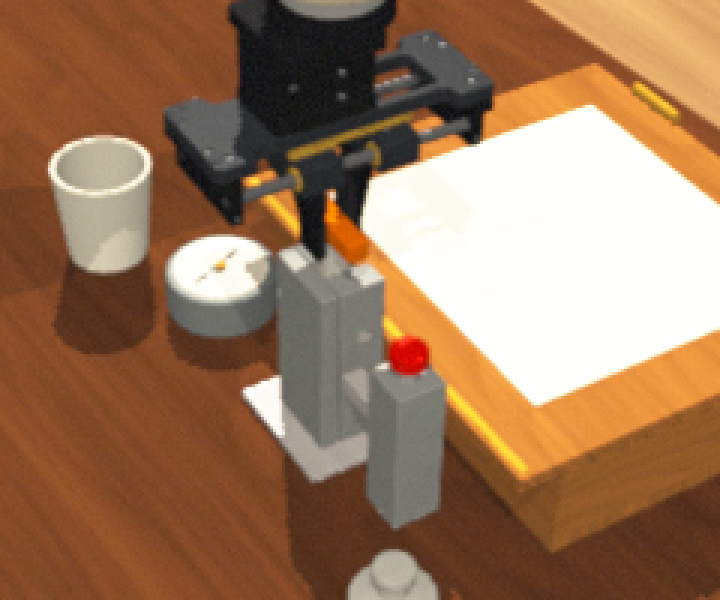

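The side view shows both fingers pinching the bar at its centre, clear of the housing. I'll lift in 1 mm steps and log the force.

```bash
cat >> h.py <<'E'
X,Y,Z0=0.5005,0.0583,0.1520
def fz():
    v=[]
    for _ in range(4): ctrl.pause(.02); v.append(ctrl.get_contact_force()[2])
    return np.mean(v)
def step(h,v=0.012):
    ctrl.movel([X,Y,Z0+h*1e-3],v=v)
    return h,round((ctrl.get_tcp_pos()[2]-Z0)*1e3,2),round(float(fz()),2)
E
python3 - <<'E'
from h import *
t=ctrl.get_time()
for h in list(range(1,25)): print(*step(h),end=" | ")
print(ctrl.get_time()-t)
E
```

```text
1 0.8 -3.41 | 2 1.95 -3.84 | 3 3.06 -3.62 | 4 3.81 -7.94 | 5 4.91 -8.3 | 6 6.05 -8.15 | 7 7.1 -7.03 | 8 8.08 -7.38 | 9 9.06 -7.49 | 10 10.08 -6.98 | 11 11.06 -7.37 | 12 12.04 -7.45 | 13 13.07 -7.75 | 14 14.06 -7.63 | 15 15.05 -7.36 | 16 16.08 -7.06 | 17 17.04 -7.76 | 18 17.69 -13.05 | 19 18.64 -18.45 | 20 20.04 -16.76 | 21 20.89 -18.88 | 22 22.83 -8.34 | 23 23.52 -6.39 | 24 24.13 -6.21 | 7.6
```

The lid weight came on at about 4 mm. The first tooth's ridge ran from 17.5 to about 21.5 mm and then vanished. I'll continue, counting two more.

```bash
python3 - <<'E'
from h import *
n=1; h=24; prev=None; end=None
while h<(end or 52):
    h+=1; _,a,f=step(h); print(h,a,f,end=" | ")
    if prev is not None and f-prev>4:
        n+=1; print("VANISH",n)
        if n==3: end=h+3
    prev=f
print(n,ctrl.get_time(),ctrl.get_finger_gap())
E
```

```text
25 24.99 -7.78 | 26 26.01 -8.12 | 27 27.1 -7.98 | 28 28.12 -8.02 | 29 29.06 -8.53 | 30 29.7 -13.8 | 31 30.51 -19.73 | 32 32.07 -18.08 | 33 33.82 -7.06 | VANISH 2
34 34.67 -3.8 | 35 35.09 -6.69 | 36 35.93 -7.88 | 37 37.03 -8.47 | 38 38.11 -8.07 | 39 39.11 -7.58 | 40 40.1 -7.86 | 41 41.05 -7.95 | 42 41.71 -13.83 | 43 42.6 -18.45 | 44 44.12 -17.24 | 45 44.95 -19.07 | 46 46.93 -8.54 | VANISH 3
47 47.58 -6.38 | 48 48.12 -6.62 | 49 48.98 -7.75 | 3 20.6583 0.01552500557156284
```

The third ridge vanished at about 45.5 mm and I'm at 49; the fourth ridge would start at about 53.5. I'll go up 0.8 mm for margin, then ease down.

```bash
python3 - <<'E'
from h import *
print(step(49.8))
h=49.8
while h>43:
    h-=.5; _,a,f=step(h,.008); print(round(h,1),a,f,end=" | ")
    if f>0.3: break
print(ctrl.get_time(),ctrl.get_contact_force())
E
```

```text
(49.8, np.float64(49.8), -8.55)
49.3 49.4 -6.85 | 48.8 48.86 -5.61 | 48.3 48.27 -6.32 | 47.8 47.78 -6.32 | 47.3 47.23 -6.84 | 46.8 46.78 -6.5 | 46.3 46.59 -3.68 | 45.8 46.46 -0.89 | 45.3 46.38 2.21 | 23.825 [-8.48446365 -0.63747817  2.56770955]
```

The pawl took the load at 46.5 mm. I'll release, retreat, and check the camera mount's clearance for the lock press.

```bash
python3 - <<'E'
from h import *
ctrl.command_gripper(0.045,20); ctrl.pause(.2)
print(ctrl.get_contact_force())
print(ctrl.movel([X,Y,0.30],v=.1,f_stop=5)); 
ctrl.command_gripper(0.0,20)
rpy=[np.pi,0,np.pi/2-0.07]
ctrl.reach([0.494,-0.037,0.25],rpy); ctrl.pause(.3)
T=ctrl.calibration("wrist")["camera_from_world"]; print("cam",-T[:3,:3].T@T[:3,3],ctrl.get_tcp_pos(),ctrl.get_joint_pos())
print(ctrl.get_time(),ctrl.get_contact_force(),ctrl.get_finger_gap())
c=ctrl.calibration("wrist"); im=ctrl.get_image("wrist")
for nm,lo,hi,z in(("or",(7,200,110),(14,255,255),.2245),("red",(0,200,110),(4,255,255),.137)):
    for s,cc,m in blobs(im,lo,hi): print(nm,s,cc,onplane("wrist",cc,z,c).round(4))
im=ctrl.get_image("side")
for s,cc,m in blobs(im,(0,200,130),(4,255,255)): print(s,cc,onplane("side",cc,.135).round(4))
cv2.imwrite("pics/s3.png",im[130:330,200:440].repeat(3,0).repeat(3,1))
E
```

```text
[-0.14960144  0.12373998 -0.28105189]
False
cam [0.49883155 0.03005934 0.41247514] [ 0.49434465 -0.03611434  0.25039004] [-8.32030982e-02  3.12408841e-03  6.66176093e-02  1.79201852e+00
 -2.57621660e-04  1.34575441e+00 -8.49145509e-02]
27.8083 [ 0.26414614 -0.63201752 -0.52603325] 0.0005989801935407648
or [ 304   30   33  132 3964] [320.4  94.6] [0.5005 0.0573 0.2245]
red [306 220  31  34 804] [321.3 236.2] [ 0.4947 -0.0364  0.137 ]
[330 242  13  13 138] [335.8 247.7] [ 0.4919 -0.0388  0.135 ]
```

View pics/s3.png

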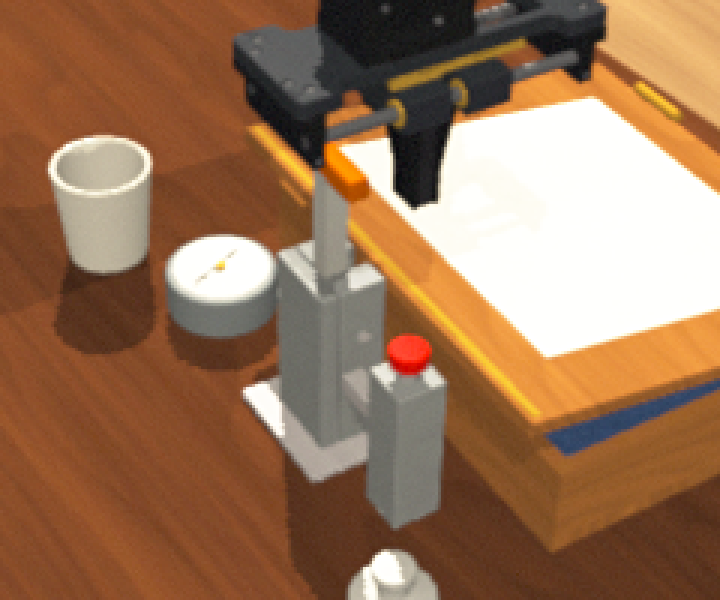

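The side view shows the column raised and held, the lid propped and nothing disturbed; the cap, at (408,352) in the crop, is clear of the bar. Now I'll press it.

```bash
python3 - <<'E'
from h import *
x,y=.4945,-.0368
print(ctrl.movel([x,y,.15],v=.08,f_stop=6))
print(ctrl.movel([x,y,.124],v=.012,f_stop=13)); print(ctrl.get_tcp_pos(),ctrl.get_contact_force())
ctrl.pause(.3); print(ctrl.get_tcp_pos(),ctrl.get_contact_force(),ctrl.get_time())
E
```

```text
False
True
[ 0.49453305 -0.03680323  0.12944437] [-1.48976252 -0.59586372  6.86830044]
[ 0.49453086 -0.03679953  0.12941985] [-1.16085489 -0.10975141  6.24583799] 31.175
```

```bash
python3 - <<'E'
from h import *
x,y=.4945,-.0368
print(ctrl.movel([x,y,.126],v=.008,f_stop=10)); ctrl.pause(.3); print(ctrl.get_tcp_pos(),ctrl.get_contact_force())
ctrl.movel([x,y,.27],v=.1); ctrl.pause(.3)
print(ctrl.get_time(),ctrl.get_contact_force())
cv2.imwrite("pics/s4.png",ctrl.get_image("side")[130:330,200:440].repeat(3,0).repeat(3,1))
E
```

```text
True
[ 0.49453031 -0.03681725  0.12945125] [-2.30335141 -0.02910359  5.81651402]
33.5667 [-0.54362712 -0.02559013  0.30238955]
```

View pics/s4.png

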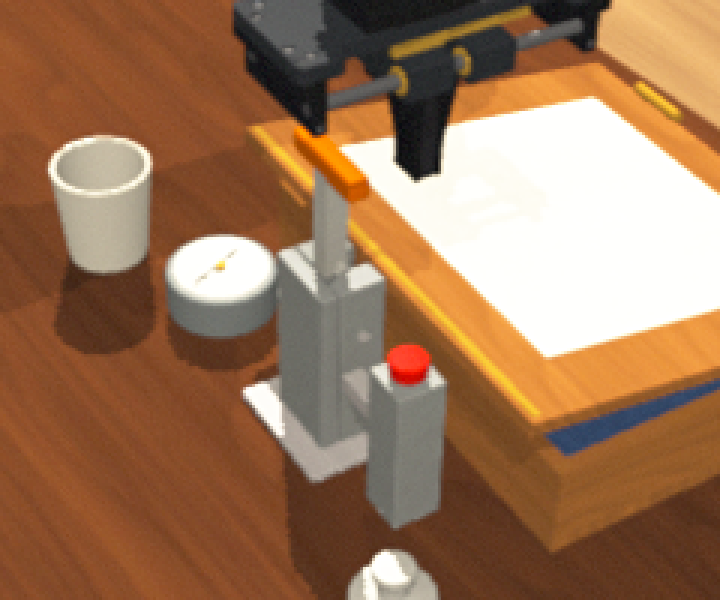

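The cap sits visibly lower (centre 352→364 in the crop), and the second press met a hard stop at the same height. The column and lid haven't moved, so I'll hand it in.

```bash
python3 -c "
from plant import ctrl
print(ctrl.job_done())"
```

```text
the job is handed in; nothing more can be done
None
```

The job is handed in: the column rests on its third tooth and is released, the lid is propped open, the red lock cap is pressed to its stop, and the camera showed nothing else disturbed; the hand-in returned no verdict.

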